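# Brace, load and index the sample carousel

## Robot

A 6-joint arm with a two-finger parallel gripper is mounted at the origin on the work surface. World frame = base frame: x ahead of the robot, y to its left, z up, the work surface at z = 0. Lengths are in m, angles in degrees, forces in N, time in s.
With the tool pointing down it reaches from about 0.3 to 0.75 m from the base axis. Payload 8.5 kg.
Tool frame: the origin (TCP) lies between the finger pads; the fingertips stand 22 mm ahead of it and the grasp point (between the pads) lies 3 mm ahead of it (env.nose_length is the distance from the TCP to the fingertips, in m); z points along the fingers, x is the direction in which the jaws open and shut, and the axes are right-handed (so a half turn about z gives the same grasp; the last joint's range is limited). The gripper opens to 85 mm and grips with 20 to 120 N. Pads are 22 mm wide; open, the fingers measure 114 mm over their backs; the gripper's body (76 mm by 85 mm) begins 54 mm behind the grasp point. The pads swing forward as they close: fully open they stand 13 mm farther back than shut.
Start: joints at [56.075, 21.807, 74.336, -0, 83.858, -12.336], TCP at [0.202, 0.511, 0.253] pointing down, gripper open.
Joint ranges: [-178.18, 178.18], [-50.72, 133.34], [12.68, 142.11], [-81.47, 261.47], [9.98, 163.14], [-165.26, 165.26]. Speed limits (degrees/s): [136.94, 136.94, 180, 180, 180, 180].

## Interface

Orientations are given as a 3x3 rotation matrix whose columns are the frame's x, y, z axes.
In Python, from rig import env gives the robot as it stands.
- The arm moves only by the tool arm_command, never from a script. Its argument "steps" is a list of rows, each an object with "delta_pos": the shift along the world's x, y, z in mm, a list of three; "dr": the turn, a rotation vector about the world's x, y, z in degrees, a list of three. In form: [{"delta_pos": [dx, dy, dz], "dr": [wx, wy, wz]}, ...]. A call has 1 to 20 rows; each row shifts and turns the commanded pose from where the row before left it; what a row does not reach is not made up. A row lasts 1/10 s, in which the tool goes at most 50 mm and 8.59 degrees, less where a joint would pass 70% of its speed; a pose out of reach is approached as far as the arm can. A call with a gripper value outside its range is refused whole. "grip" is the opening, from 0 (shut) to 1 (fully open), set as the call begins (left out, the last holds). The fingers move at their own pace and stop on an object; "squeeze" is the grip in N (left out, the last holds). Time passes only in rows, so rows that do not move let the fingers close. It gives the time, the measured TCP pose, the force and the opening at its end, in the units of the state.
- env.observe(): the state, without advancing time (a new reading comes with each control period).
- env.get_image(name): name is "scene" or "top" or "wrist"; returns the picture (480x640x3 uint8, blue, green, red); there is no depth.
- env.get_calibration(name): a dict with "fx", "fy", "cx", "cy" (pixels), "view" (4x4, takes a point from world to camera coordinates). Camera axes: x right, y up, looking along -z (the intrinsics and any distortion apply to the point x, -y, -z); pixel columns grow to the right and rows downward; lengths in m; the calibration is good to about 2 mm. The wrist camera is an equidistant fisheye: a pixel r from the principal point sees the ray r / f radians off the axis. A picture is of the moment at which its call begins: read the wrist's pose just before it. get_calibration takes no time and is no camera call; for the wrist camera it gives the pose at the moment of the call.
- env.close_job(): hands the job in, once; it reports no verdict.
The state is a dict: "time_s": time; "q": joint angles; "qvel": joint speeds; "joint_efforts": joint torques, N m; "position": TCP position; "tool_rot": TCP orientation; "ft_force": force on the tool from outside, world axes, zero at the start; "wrist_torque": the same for the moment, N m; "grip_width": finger opening in m.
Only numpy, scipy, OpenCV 4.12 (cv2) and the standard library are available. Lean on these libraries where they do the work, as an engineer would, in place of code of your own. Each camera call takes 0.05 s, during which the arm holds its last target. There are 200 camera calls.

## Task

Get the sample carousel ready for a filtration run: before any jar goes on it, swing both folding legs of its base out until each clicks fully home in its end notch, and leave them locked. Then stand every closed sample jar on the bench upright in a pocket of its own on the carousel, and finally turn the loaded carousel until its steel finger post stands in line with the index blade. Leave everything else on the bench where it is.

Things in the scene. Friction and masses are not known exactly. Their poses are not given: they have to be found in the camera images.
- unit: The carousel unit, fixed to the bench: aluminium base plate 200 mm (x) by 270 mm (y), its top 22 mm above the bench. Origin on the bench under the carousel's axis; its -x side, with the index blade, faces the robot within 0.15 rad. The left leg is on its +y side, the right on -y; their vertical hinge axes are at x = -80 mm, y = +145 mm and -145 mm in this frame.
- mark (a point): The index mark: the spot, 85 mm from the carousel's axis, at which the post must stand; it lies on the unit's -x side, straight inward of the fixed black index blade, a thin upright blade (6 mm wide, its tip at 51 mm above the bench) just outside the disc's rim.
- post (a point): The finger post of the carousel: a bare dark steel pin, 14 mm in diameter, standing upright on the disc 85 mm from the axis, midway between two pockets. This point is on its axis at the disc's top face (50 mm above the bench); the pin's top is 43 mm higher. It may be gripped or pushed.
- leg_left (a joint): Left leg's angle, rad: 0 folded back along the unit's side (pointing to the unit's +x), growing as it swings outwards (anticlockwise from above) to its stop at 1.30. An over-centre spring pulls it back to folded if it is let go before about 0.9, and beyond that snaps it into its end notch at the stop, where it holds. Swinging it out takes up to 0.35 N m (3 N at the knob).
- leg_right (a joint): The same for the right leg, mirrored: 0 folded back along the unit's right side, growing as it swings outwards (clockwise seen from above) to its stop and notch at 1.30.
- leg_left_knob (a point): Top centre of the black upright knob at the free end of the left leg: 16 mm in diameter, its top 71 mm above the bench and 42 mm above the leg's flat bar (18 mm wide, top face 29 mm above the bench); 130 mm from the hinge axis. To be pinched from above or pushed.
- leg_right_knob (a point): Top centre of the black upright knob at the free end of the right leg: 16 mm in diameter, its top 71 mm above the bench and 42 mm above the leg's flat bar (18 mm wide, top face 29 mm above the bench); 130 mm from the hinge axis. To be pinched from above or pushed.
- jar0: A closed sample jar standing on the bench, round, white with a grey lid: 40 mm in diameter, lid 38 mm, 48 mm high, about 90 g. Origin at the centre of its underside, z up. Three to five of these like jars are present.
- jar1: A closed sample jar standing on the bench, round, white with a grey lid: 40 mm in diameter, lid 38 mm, 48 mm high, about 90 g. Origin at the centre of its underside, z up. Three to five of these like jars are present.
- jar2: A closed sample jar standing on the bench, round, white with a grey lid: 40 mm in diameter, lid 38 mm, 48 mm high, about 90 g. Origin at the centre of its underside, z up. Three to five of these like jars are present.
- jar3: A closed sample jar standing on the bench, round, white with a grey lid: 40 mm in diameter, lid 38 mm, 48 mm high, about 90 g. Origin at the centre of its underside, z up. Three to five of these like jars are present.
- jar4: A closed sample jar standing on the bench, round, white with a grey lid: 40 mm in diameter, lid 38 mm, 48 mm high, about 90 g. Origin at the centre of its underside, z up. Three to five of these like jars are present.
- pocket0 (a point): Centre of the floor of one of the five pockets of the carousel (floor 50 mm above the bench, 62 mm from the axis, 72 degrees apart); each is a ten-sided raised rim, 8 mm high and 3 mm thick, about 54 mm across inside. It moves with the carousel. The pockets are alike and any jar may stand in any pocket; seen from above they are numbered anticlockwise from the post.
- pocket1 (a point): Centre of the floor of one of the five pockets of the carousel (floor 50 mm above the bench, 62 mm from the axis, 72 degrees apart); each is a ten-sided raised rim, 8 mm high and 3 mm thick, about 54 mm across inside. It moves with the carousel. The pockets are alike and any jar may stand in any pocket; seen from above they are numbered anticlockwise from the post.
- pocket2 (a point): Centre of the floor of one of the five pockets of the carousel (floor 50 mm above the bench, 62 mm from the axis, 72 degrees apart); each is a ten-sided raised rim, 8 mm high and 3 mm thick, about 54 mm across inside. It moves with the carousel. The pockets are alike and any jar may stand in any pocket; seen from above they are numbered anticlockwise from the post.
- pocket3 (a point): Centre of the floor of one of the five pockets of the carousel (floor 50 mm above the bench, 62 mm from the axis, 72 degrees apart); each is a ten-sided raised rim, 8 mm high and 3 mm thick, about 54 mm across inside. It moves with the carousel. The pockets are alike and any jar may stand in any pocket; seen from above they are numbered anticlockwise from the post.
- pocket4 (a point): Centre of the floor of one of the five pockets of the carousel (floor 50 mm above the bench, 62 mm from the axis, 72 degrees apart); each is a ten-sided raised rim, 8 mm high and 3 mm thick, about 54 mm across inside. It moves with the carousel. The pockets are alike and any jar may stand in any pocket; seen from above they are numbered anticlockwise from the post.
- beaker: Bystander, not part of the job: an open clear plastic beaker, 100 mm across, 130 mm high. Origin at the centre of its underside.
- loose_cap: Bystander, not part of the job: a flat blue bottle cap lying on its own, 44 mm across, 10 mm high. Origin at the centre of its underside.
- clamp: Bystander, not part of the job: a small steel lab clamp lying flat, about 110 mm long, 30 mm wide, 20 mm high; origin in its larger block, which is at one end, with the rod towards +x.
- carousel (a joint): Angle of the carousel, rad, anticlockwise seen from above; at 0 (or any whole turn) the post is at the index mark. The white disc (196 mm across, top face 50 mm above the bench) turns freely and endlessly either way about the unit's vertical axis, with light friction (about 0.03 N m), and stays where it is left. A hub 40 mm across stands 10 mm above the disc's centre.
There are look-alikes about, which are no part of the job. What is shaped like the jar3 but pink is not meant.

How it is judged (in metres and radians):
On the way, in this order (a step that is already met when the one before it is completed fails the run):
1. both legs are swung out and seated in their end notches (value of joint each of leg_left, leg_right above 1.26 rad), for 0.2 s.
2. every jar stands upright in a pocket of the carousel ((distance between jar0 and pocket0 below 0.016 m or distance between jar0 and pocket1 below 0.016 m or distance between jar0 and pocket2 below 0.016 m or distance between jar0 and pocket3 below 0.016 m or distance between jar0 and pocket4 below 0.016 m) and angle between each of jar0, jar1, jar2, jar3, jar4's own z axis and vertical below 0.12 rad and (distance between jar1 and pocket0 below 0.016 m or distance between jar1 and pocket1 below 0.016 m or distance between jar1 and pocket2 below 0.016 m or distance between jar1 and pocket3 below 0.016 m or distance between jar1 and pocket4 below 0.016 m) and (distance between jar2 and pocket0 below 0.016 m or distance between jar2 and pocket1 below 0.016 m or distance between jar2 and pocket2 below 0.016 m or distance between jar2 and pocket3 below 0.016 m or distance between jar2 and pocket4 below 0.016 m) and (distance between jar3 and pocket0 below 0.016 m or distance between jar3 and pocket1 below 0.016 m or distance between jar3 and pocket2 below 0.016 m or distance between jar3 and pocket3 below 0.016 m or distance between jar3 and pocket4 below 0.016 m) and (distance between jar4 and pocket0 below 0.016 m or distance between jar4 and pocket1 below 0.016 m or distance between jar4 and pocket2 below 0.016 m or distance between jar4 and pocket3 below 0.016 m or distance between jar4 and pocket4 below 0.016 m)), for 0.2 s.
3. the finger post of the carousel stands at the index mark (horizontal distance between post and mark below 0.01 m), for 0.2 s.
At the end, for the whole second after the job is handed in: Both legs are in their end notches (hinge angle above 1.26 of 1.30 rad), every jar present stands upright (within 0.12 rad) on the floor of a pocket of its own (within 16 mm of the pocket's centre), the carousel's post is within 10 mm of the index mark, and the carousel and jars are at rest (all of step 1 and all of step 2 and horizontal distance between post and mark below 0.01 m and velocity of joint carousel between -0.05 and 0.05 rad/s and linear speed of each of jar0, jar1, jar2, jar3, jar4 below 0.03 m/s); the robot touches nothing.
It fails at once if a jar stands in a carousel pocket while a leg is not locked out (((distance between jar0 and pocket0 below 0.016 m or distance between jar0 and pocket1 below 0.016 m or distance between jar0 and pocket2 below 0.016 m or distance between jar0 and pocket3 below 0.016 m or distance between jar0 and pocket4 below 0.016 m) or (distance between jar1 and pocket0 below 0.016 m or distance between jar1 and pocket1 below 0.016 m or distance between jar1 and pocket2 below 0.016 m or distance between jar1 and pocket3 below 0.016 m or distance between jar1 and pocket4 below 0.016 m) or (distance between jar2 and pocket0 below 0.016 m or distance between jar2 and pocket1 below 0.016 m or distance between jar2 and pocket2 below 0.016 m or distance between jar2 and pocket3 below 0.016 m or distance between jar2 and pocket4 below 0.016 m) or (distance between jar3 and pocket0 below 0.016 m or distance between jar3 and pocket1 below 0.016 m or distance between jar3 and pocket2 below 0.016 m or distance between jar3 and pocket3 below 0.016 m or distance between jar3 and pocket4 below 0.016 m) or (distance between jar4 and pocket0 below 0.016 m or distance between jar4 and pocket1 below 0.016 m or distance between jar4 and pocket2 below 0.016 m or distance between jar4 and pocket3 below 0.016 m or distance between jar4 and pocket4 below 0.016 m)) and value of joint any of leg_left, leg_right below 1.15 rad).
It fails at once if a bystander is moved by more than 40 mm or knocked over (distance of any of beaker, loose_cap, clamp from where it was at the start of the episode above 0.04 m or angle between any of beaker, loose_cap, clamp's own z axis and vertical above 0.5 rad).
Of jar0, jar1, jar2, jar3, jar4 only 3 to 5 are there at a start; the rules pass over those that are not, and their reading is None.
At some moment in a run one of jar0, jar1, jar2, jar3, jar4 may be knocked a few centimetres aside while the robot is not near it.
It also fails if it takes over 210 s, if anything falls off the work surface, if the arm or the gripper's body presses on something with over 40 N, if the wrist force passes 120 N, or if a joint passes its speed limit or range.

## Working session

There is one attempt and no reset: what is moved stays moved. The work goes in short steps, Python scripts to look and compute and a tool call to move; the robot and the scene stay as the last step left them, time stands still between calls to the robot, and variables do not carry over. Pictures are saved under pics/ and viewed, about 12 in all and at most 16, crops included, and the job is handed in when it is done.

Besides the shell and the picture viewer there is one more tool, called after ">>>" as name([rows], argument=value, ...), one row to a line, values as JSON. arm_command: Moves the arm, as the interface text tells. Its arguments: {"type":"object","properties":{"steps":{"type":"array"},"grip":{"type":"number"},"squeeze":{"type":"number"}},"required":["steps"]}

```bash
mkdir -p pics; ls
cat > h.py <<'E'
import numpy as np, cv2
from rig import env
def px2ray(n,u,v,c=None):
    c=c or env.get_calibration(n); V=np.array(c["view"]); R=V[:3,:3]; o=-R.T@V[:3,3]
    a=(u-c["cx"])/c["fx"]; b=(v-c["cy"])/c["fy"]
    if n=="wrist":
        r=np.hypot(a,b); s=np.sin(r)/r if r>1e-9 else 1; d=np.array([a*s,-b*s,-np.cos(r)])
    else: d=np.array([a,-b,-1.])
    return o,R.T@d
def plane(n,u,v,z,c=None):
    o,d=px2ray(n,u,v,c); return o+d*(z-o[2])/d[2]
def proj(n,p,c=None):
    c=c or env.get_calibration(n); V=np.array(c["view"]); q=V[:3,:3]@np.array(p)+V[:3,3]
    x,y,z=q[0],-q[1],-q[2]
    if n=="wrist":
        r=np.hypot(x,y); t=np.arctan2(r,z); x,y,z=x/r*t,y/r*t,1
    return np.array([c["cx"]+c["fx"]*x/z,c["cy"]+c["fy"]*y/z])
E
python3 - <<'E'
from h import *
for n in("top","scene"):
    c=env.get_calibration(n); cv2.imwrite(f"pics/{n}0.png",env.get_image(n)); print(n,{k:(np.round(v,3).tolist()) for k,v in c.items()})
    V=np.array(c["view"]);print(-V[:3,:3].T@V[:3,3])
print(env.observe())
E
```

```text
pics
top {'fx': 477.782, 'fy': 477.782, 'cx': 326.093, 'cy': 237.341, 'view': [[0.029, -1.0, 0.007, 0.014], [0.986, 0.029, 0.163, -0.475], [-0.163, 0.002, 0.987, -1.02], [0.0, 0.0, 0.0, 1.0]]}
[0.30223616 0.02958808 1.08323422]
scene {'fx': 549.121, 'fy': 549.121, 'cx': 321.815, 'cy': 247.133, 'view': [[-0.55, 0.835, 0.018, 0.24], [-0.502, -0.349, 0.791, 0.179], [0.667, 0.426, 0.611, -1.584], [0.0, 0.0, 0.0, 1.0]]}
[1.27841651 0.5370335  0.82180626]
{'time_s': 0.1, 'q': array([ 5.60747342e+01,  2.18375447e+01,  7.43804265e+01, -8.84891246e-04,
        8.38580866e+01, -1.23356236e+01]), 'qvel': array([ 0.03487176, -0.11619121, -0.23316462, -0.00133172, -0.02925555,
        0.08636724]), 'joint_efforts': array([ 2.28134493e-03, -4.49220979e+01, -2.31654185e+01, -2.66312572e-04,
        3.69863701e-03,  2.94415099e-05]), 'position': array([0.20224236, 0.51120697, 0.25276952]), 'tool_rot': array([[ 3.67954444e-01,  9.29843534e-01, -7.28127995e-04],
       [ 9.29842910e-01, -3.67955066e-01, -1.11005083e-03],
       [-1.30009197e-03, -2.68596517e-04, -9.99999119e-01]]), 'ft_force': array([-0.16065697, -0.58284776, -0.61489177]), 'wrist_torque': array([ 0.00066999,  0.04724742, -0.03860475]), 'grip_width': 0.08556275869196783}
```

View pics/top0.png

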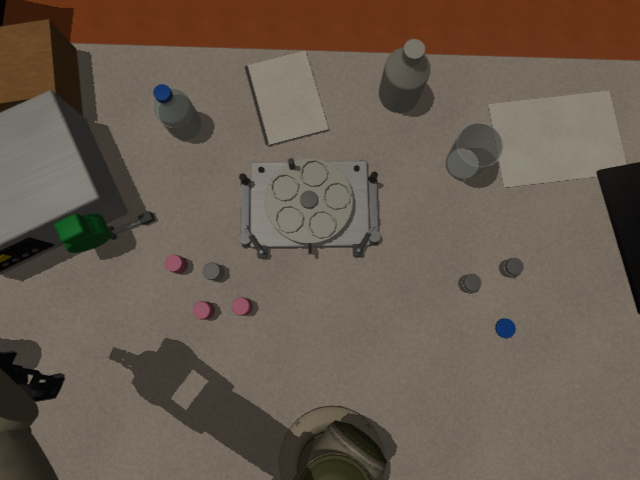

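View pics/scene0.png

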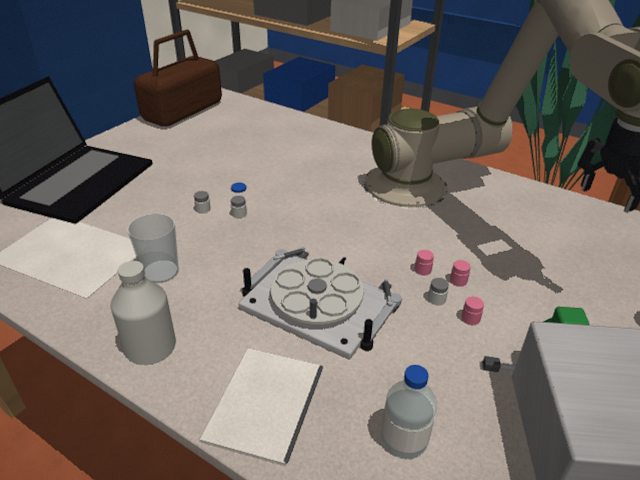

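The top view shows the carousel hub at (309,199), the post at about (291,163), the blade at (310,247), and the folded legs' knobs at (243,178) and (374,178). Three white/grey jars are at (213,271), (470,284) and (513,267), alongside three pink look-alikes. The cap is at (505,328), the beaker at (465,162) and the clamp at (130,225).

Run:
```python
from h import *
im=cv2.imread("pics/top0.png")
cv2.imwrite("pics/topc.png",np.hstack([cv2.resize(im[145:265,230:390],None,fx=5,fy=5,interpolation=cv2.INTER_CUBIC)]))
h=proj("top",[0,0,0]);
for n,u,v,z in[("hub",309,199,.06),("jar",213,271,.048),("jar",470,284,.048),("jar",513,267,.048),("knL",243,178,.071),("knR",374,178,.071),("blade",310,247,.051),("posttop",291,163,.093),("cap",505,328,.01),("beakerbase",463,164,0),("clamp",147,217,.02),("pink",242,306,.048),("pink",203,310,.048),("pink",176,264,.048)]:
    print(n,plane("top",u,v,z).round(4)[:2])
```

```text
hub [0.5552 0.0676]
jar [0.3917 0.2704]
jar [ 0.3798 -0.2869]
jar [ 0.4195 -0.3815]
knL [0.5953 0.2132]
knR [ 0.6041 -0.0737]
blade [0.45  0.062]
posttop [0.6255 0.1079]
cap [ 0.2877 -0.3741]
beakerbase [ 0.6659 -0.2908]
clamp [0.5121 0.4344]
pink [0.3185 0.2034]
pink [0.3076 0.2862]
pink [0.4045 0.3517]
```

View pics/topc.png

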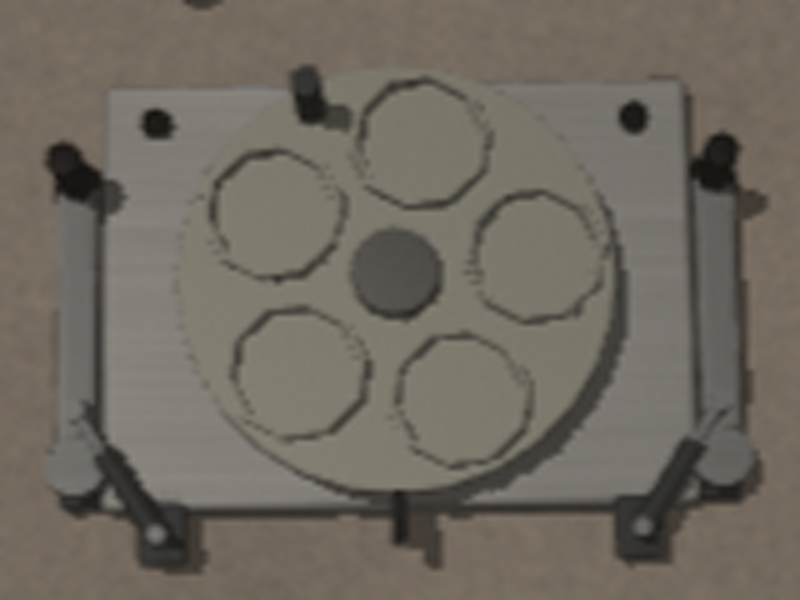

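Run:
```python
from h import *
L=plane("top",242.4,176.4,.071)[:2];R=plane("top",374.4,174.4,.071)[:2];H=plane("top",309.2,199.6,.06)[:2]
d=L-R;th=np.arctan2(-d[0],d[1]);Rm=np.array([[np.cos(th),-np.sin(th)],[np.sin(th),np.cos(th)]])
print(L,R,np.linalg.norm(d),H,np.degrees(th),"centre from knobs",(L+R)/2-Rm@[.05,0])
# hinge pixels
print("hingeL",plane("top",244.6,238.5,.03)[:2],"R",plane("top",375,237,.03)[:2])
print("jar edges check", env.nose_length)
p=Rm.T@(plane("top",291,160.2,.093)[:2]-H);print("post",p,np.degrees(np.arctan2(p[1],p[0])),np.hypot(*p))
for s in(1,-1):
  for a in np.array([0,15,30,45,60,74.5]):
    r=np.radians(a); print(s,a,((H+Rm@[-.08+.13*np.cos(r),s*(.145+.13*np.sin(r))])*1000).round(0))
```

```text
[0.59886271 0.21474388] [ 0.61228514 -0.07443594] 0.2894911500590376 [0.55384846 0.06711716] 2.6575057546876124 centre from knobs [0.5556277  0.06783569]
hingeL [0.46780618 0.20915664] R [ 0.47986642 -0.08176587]
jar edges check 0.022
post [0.07972094 0.03736394] 25.11174326997276 0.08804256023118287
1 0.0 [597. 214.]
1 15.0 [591. 248.]
1 30.0 [577. 278.]
1 45.0 [555. 304.]
1 60.0 [527. 324.]
1 74.5 [496. 335.]
-1 0.0 [611. -75.]
-1 15.0 [ 608. -109.]
-1 30.0 [ 596. -141.]
-1 45.0 [ 577. -169.]
-1 60.0 [ 551. -191.]
-1 74.5 [ 521. -205.]
```

>>> arm_command([
  {"delta_pos": [33,-25,0],"dr": [0,0,2]},
  {"delta_pos": [33,-25,0],"dr": [0,0,2]},
  {"delta_pos": [33,-25,0],"dr": [0,0,2]},
  {"delta_pos": [33,-25,0],"dr": [0,0,2]},
  {"delta_pos": [33,-25,0],"dr": [0,0,2]},
  {"delta_pos": [33,-25,0],"dr": [0,0,2]},
  {"delta_pos": [33,-25,0],"dr": [0,0,2]},
  {"delta_pos": [33,-25,0],"dr": [0,0,2]},
  {"delta_pos": [33,-25,0],"dr": [0,0,2]},
  {"delta_pos": [33,-25,0],"dr": [0,0,2]},
  {"delta_pos": [33,-25,0],"dr": [0,0,2]},
  {"delta_pos": [32,-22,0],"dr": [0,0,2]},
  {"delta_pos": [0,0,-40],"dr": [0,0,0]},
  {"delta_pos": [0,0,-40],"dr": [0,0,0]},
  {"delta_pos": [0,0,-20],"dr": [0,0,0]},
  {"delta_pos": [0,0,0],"dr": [0,0,0]},
  {"delta_pos": [0,0,0],"dr": [0,0,0]},
], grip=0.53)

```text
time_s: 1.8
position: [0.5977, 0.2145, 0.154]
tool_rot: [[-0.042, 0.999, 0.001], [0.999, 0.042, 0.0], [0.0, 0.001, -1.0]]
ft_force: [-0.5, 0.6, 0.3]
grip_width: 0.0451
```

Run:
```python
from h import *
c=env.get_calibration("wrist");im=env.get_image("wrist")
p=proj("wrist",[.598,.2145,.071],c);print(p,c["fx"])
cv2.circle(im,tuple(int(x) for x in p),3,(0,0,255),1)
for k in([.5555,.0675,.06],):
    q=proj("wrist",k,c);print(q);cv2.circle(im,tuple(int(x) for x in q),3,(0,255,0),1)
cv2.imwrite("pics/w1.png",im)
```

```text
[328.32702147 264.95464669] 371.64829954431775
[108.36928508 187.22885235]
```

View pics/w1.png

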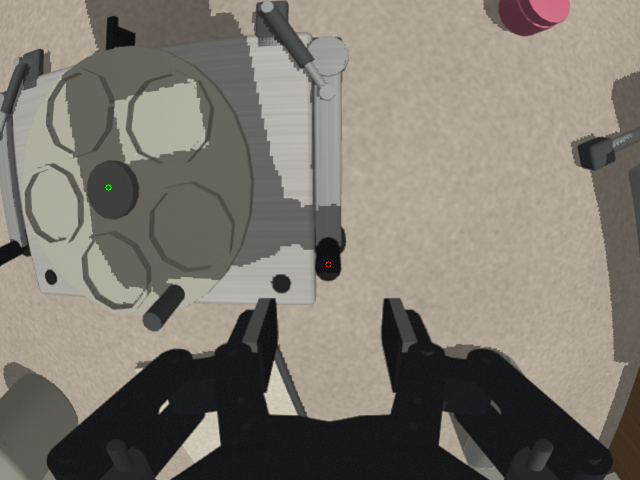

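The wrist view has the left knob where I predicted it, at (328,265) between the jaws, with the hub close to its prediction at (108,188).

>>> arm_command([
  {"delta_pos": [0,0,-35],"dr": [0,0,0]},
  {"delta_pos": [0,0,-35],"dr": [0,0,0]},
  {"delta_pos": [0,0,-24],"dr": [0,0,0]},
  {"delta_pos": [0,0,0],"dr": [0,0,0]},
  {"delta_pos": [-1,11.3,0],"dr": [0,0,5]},
  {"delta_pos": [-2,11.2,0],"dr": [0,0,5]},
  {"delta_pos": [-3,11,0],"dr": [0,0,5]},
  {"delta_pos": [-3.9,10.6,0],"dr": [0,0,5]},
])

```text
time_s: 2.65
position: [0.5886, 0.2588, 0.0621]
tool_rot: [[-0.384, 0.923, 0.004], [0.923, 0.384, 0.0], [-0.001, 0.004, -1.0]]
ft_force: [-0.6, -2.8, -0.4]
grip_width: 0.0449
```

>>> arm_command([
  {"delta_pos": [-4.8,10.3,0],"dr": [0,0,5]},
  {"delta_pos": [-5.7,9.8,0],"dr": [0,0,5]},
  {"delta_pos": [-6.5,9.3,0],"dr": [0,0,5]},
  {"delta_pos": [-7.3,8.7,0],"dr": [0,0,5]},
  {"delta_pos": [-8,8,0],"dr": [0,0,5]},
  {"delta_pos": [-8.7,7.3,0],"dr": [0,0,5]},
  {"delta_pos": [-9.3,6.5,0],"dr": [0,0,5]},
  {"delta_pos": [-9.8,5.6,0],"dr": [0,0,5]},
  {"delta_pos": [-10.3,4.8,0],"dr": [0,0,5]},
  {"delta_pos": [-10.7,3.9,0],"dr": [0,0,5]},
  {"delta_pos": [-9.8,2.7,0],"dr": [0,0,4.5]},
  {"delta_pos": [0,0,0],"dr": [0,0,0]},
  {"delta_pos": [0,0,0],"dr": [0,0,0]},
  {"delta_pos": [0,0,0],"dr": [0,0,0]},
])

```text
time_s: 4.05
position: [0.4975, 0.3355, 0.0603]
tool_rot: [[-0.974, 0.228, 0.002], [0.228, 0.974, 0.001], [-0.002, 0.001, -1.0]]
ft_force: [0.6, -0.1, 0.3]
grip_width: 0.0451
```

>>> arm_command([
  {"delta_pos": [0,0,40],"dr": [0,0,0]},
  {"delta_pos": [0,0,40],"dr": [0,0,0]},
  {"delta_pos": [0,0,30],"dr": [0,0,0]},
  {"delta_pos": [11.4,-41,0],"dr": [0,0,-7.4]},
  {"delta_pos": [11.4,-41,0],"dr": [0,0,-7.4]},
  {"delta_pos": [11.4,-41,0],"dr": [0,0,-7.4]},
  {"delta_pos": [11.4,-41,0],"dr": [0,0,-7.4]},
  {"delta_pos": [11.4,-41,0],"dr": [0,0,-7.4]},
  {"delta_pos": [11.4,-41,0],"dr": [0,0,-7.4]},
  {"delta_pos": [11.4,-41,0],"dr": [0,0,-7.4]},
  {"delta_pos": [11.4,-41,0],"dr": [0,0,-7.4]},
  {"delta_pos": [11.4,-41,0],"dr": [0,0,-7.4]},
  {"delta_pos": [11.9,-41,0],"dr": [0,0,-7.4]},
  {"delta_pos": [0,0,0],"dr": [0,0,0]},
  {"delta_pos": [0,0,0],"dr": [0,0,0]},
])

```text
time_s: 5.55
position: [0.6112, -0.0755, 0.1693]
tool_rot: [[-0.049, 0.999, -0.0], [0.999, 0.049, 0.0], [0.0, -0.0, -1.0]]
ft_force: [-0.2, 0.3, 0.1]
grip_width: 0.0452
```

Run:
```python
from h import *
c=env.get_calibration("wrist");im=env.get_image("wrist");o=env.observe()
print(o["position"],o["q"])
p=proj("wrist",[.612,-.0745,.071],c);print(p)
cv2.circle(im,tuple(int(x) for x in p),3,(0,0,255),1)
cv2.imwrite("pics/w2.png",im)
```

```text
[ 0.61095818 -0.07445303  0.16937525] [-1.79592594e+01  3.21648748e+01  7.09462299e+01  1.44549488e-02
  7.69067154e+01 -1.10881310e+02]
[329.95042453 257.11120551]
```

View pics/w2.png

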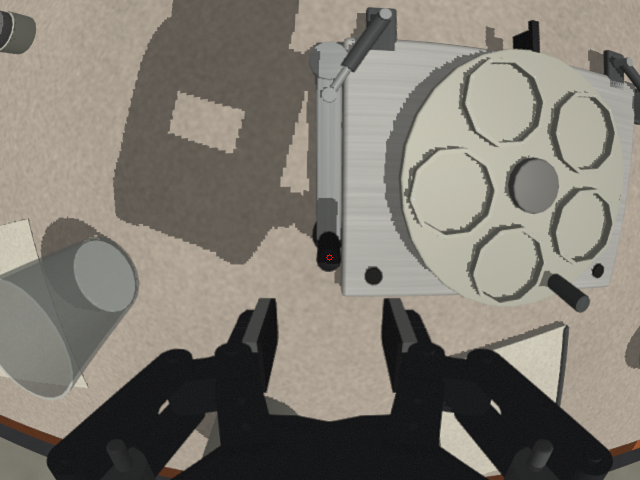

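The right knob at (329,257) also matches my prediction.

>>> arm_command([
  {"delta_pos": [0,0,-40],"dr": [0,0,0]},
  {"delta_pos": [0,0,-40],"dr": [0,0,0]},
  {"delta_pos": [0,0,-29],"dr": [0,0,0]},
  {"delta_pos": [0,0,0],"dr": [0,0,0]},
  {"delta_pos": [0,-11.3,0],"dr": [0,0,-5]},
  {"delta_pos": [-1,-11.3,0],"dr": [0,0,-5]},
  {"delta_pos": [-1.9,-11.2,0],"dr": [0,0,-5]},
  {"delta_pos": [-2.9,-11,0],"dr": [0,0,-5]},
])

```text
time_s: 6.4
position: [0.6061, -0.1185, 0.0624]
tool_rot: [[0.296, 0.955, 0.003], [0.955, -0.296, -0.0], [0.001, 0.003, -1.0]]
ft_force: [1.4, 2.3, -2.1]
grip_width: 0.0453
```

>>> arm_command([
  {"delta_pos": [-3.9,-10.7,0],"dr": [0,0,-5]},
  {"delta_pos": [-4.8,-10.3,0],"dr": [0,0,-5]},
  {"delta_pos": [-5.6,-9.8,0],"dr": [0,0,-5]},
  {"delta_pos": [-6.5,-9.3,0],"dr": [0,0,-5]},
  {"delta_pos": [-7.3,-8.7,0],"dr": [0,0,-5]},
  {"delta_pos": [-8,-8,0],"dr": [0,0,-5]},
  {"delta_pos": [-8.7,-7.3,0],"dr": [0,0,-5]},
  {"delta_pos": [-9.3,-6.5,0],"dr": [0,0,-5]},
  {"delta_pos": [-9.8,-5.7,0],"dr": [0,0,-5]},
  {"delta_pos": [-10.3,-4.8,0],"dr": [0,0,-5]},
  {"delta_pos": [-9.6,-3.5,0],"dr": [0,0,-4.5]},
  {"delta_pos": [0,0,0],"dr": [0,0,0]},
  {"delta_pos": [0,0,0],"dr": [0,0,0]},
  {"delta_pos": [0,0,0],"dr": [0,0,0]},
])

```text
time_s: 7.8
position: [0.5222, -0.2037, 0.0611]
tool_rot: [[0.948, 0.318, 0.001], [0.318, -0.948, -0.001], [0.001, 0.001, -1.0]]
ft_force: [0.2, -0.4, 1.0]
grip_width: 0.0452
```

>>> arm_command([
  {"delta_pos": [0,0,40],"dr": [0,0,0]},
  {"delta_pos": [0,0,40],"dr": [0,0,0]},
  {"delta_pos": [0,0,40],"dr": [0,0,0]},
  {"delta_pos": [-40,-20,0],"dr": [0,0,0]},
  {"delta_pos": [-40,-20,0],"dr": [0,0,0]},
  {"delta_pos": [-40,-20,0],"dr": [0,0,0]},
  {"delta_pos": [0,0,0],"dr": [0,0,0]},
  {"delta_pos": [0,0,0],"dr": [0,0,0]},
], grip=0.75)

```text
time_s: 8.6
position: [0.4015, -0.2643, 0.1808]
tool_rot: [[0.949, 0.315, 0.001], [0.315, -0.949, -0.0], [0.001, 0.001, -1.0]]
ft_force: [0.2, -0.2, -0.4]
grip_width: 0.064
```

Run:
```python
from h import *
im=env.get_image("top");cv2.imwrite("pics/top1.png",im)
s=env.get_image("scene");cv2.imwrite("pics/sc1.png",s)
o=env.observe();print(o["position"],o["q"])
```

```text
[ 0.40232704 -0.26372838  0.18053202] [-4.73885992e+01  1.90806570e+01  9.18769904e+01  1.23900868e-02
  6.90060599e+01 -6.58865046e+01]
```

View pics/top1.png

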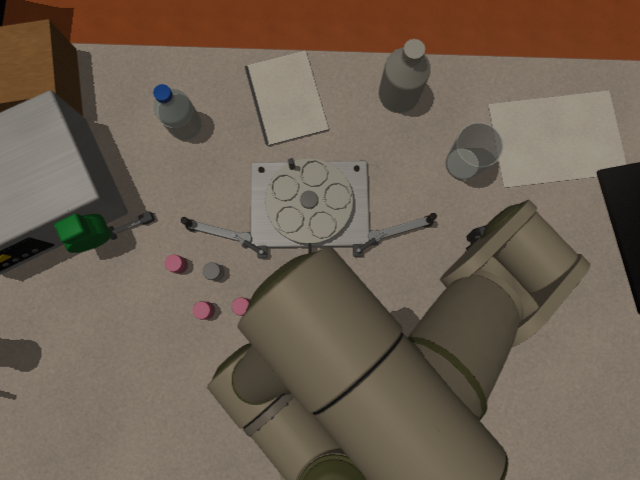

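Both legs now stand out, with knobs at (185,221) and (434,217). I'll check the angles and look for the right-hand jars with the wrist camera.

Run:
```python
from h import *
H=np.array([.5555,.0675]);th=np.radians(2.66);Rm=np.array([[np.cos(th),-np.sin(th)],[np.sin(th),np.cos(th)]])
for s,u,v in((1,185,220.5),(-1,434,216)):
    p=Rm.T@(plane("top",u,v,.071)[:2]-H)-[-.08,s*.145];print(np.arctan2(s*p[1],p[0]),np.hypot(*p))
c=env.get_calibration("wrist");im=env.get_image("wrist")
for k in([.380,-.287,.048],[.4195,-.3815,.048]):
    q=proj("wrist",k,c);print(q);cv2.circle(im,tuple(int(x) for x in q),3,(0,255,0),1)
cv2.imwrite("pics/w3.png",im)
```

```text
1.3027560168720933 0.12711877746540856
1.3002974003144627 0.1301576377027325
[289.77153024 259.9078876 ]
[304.02236295 372.79023455]
```

View pics/w3.png

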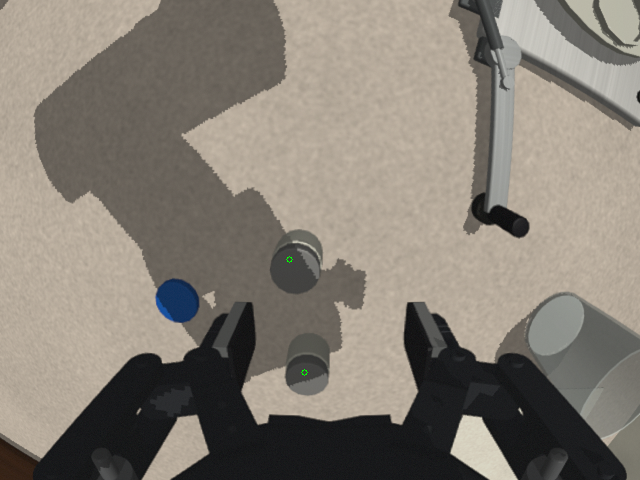

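Run:
```python
from h import *
c=env.get_calibration("wrist");o=env.observe();print(o["position"])
for u,v in((295.5,269),(307,375)): print("jar",plane("wrist",u,v,.048,c))
H=np.array([.5555,.0675])
P=np.array([plane("top",x/5+230,y/5+145,.057)[:2] for x,y in((425,143),(540,257),(463,399),(300,372),(278,214))])
print(P,P.mean(0))
d=P-P.mean(0);a=np.degrees(np.arctan2(d[:,1],d[:,0]));print(a%72,a,np.hypot(*d.T))
```

```text
[ 0.40240883 -0.26355902  0.18037245]
jar [ 0.38608945 -0.29225858  0.048     ]
jar [ 0.42264736 -0.38266968  0.048     ]
[[0.61435688 0.05637309]
 [0.56376678 0.003917  ]
 [0.49893588 0.0360045 ]
 [0.50882624 0.10770171]
 [0.57980606 0.12035164]] [0.55313837 0.06486959]
[64.09841457 63.89132342 64.03716488 63.97298665 64.32852836] [  -7.90158543  -80.10867658 -151.96283512  135.97298665   64.32852836] [0.06180531 0.0618723  0.06140931 0.06162918 0.0615583 ]
```

>>> arm_command([
  {"delta_pos": [-16,-28.5,0],"dr": [0,0,0]},
  {"delta_pos": [0,0,-40],"dr": [0,0,0]},
  {"delta_pos": [0,0,0],"dr": [0,0,0]},
  {"delta_pos": [0,0,0],"dr": [0,0,0]},
], grip=0.85)

```text
time_s: 9.15
position: [0.3861, -0.2919, 0.1405]
tool_rot: [[0.948, 0.317, -0.001], [0.317, -0.948, 0.001], [-0.0, -0.002, -1.0]]
ft_force: [-0.5, -0.6, 0.6]
grip_width: 0.0725
```

Run:
```python
from h import *
c=env.get_calibration("wrist");im=env.get_image("wrist");o=env.observe();print(o["position"])
print(proj("wrist",[.386,-.292,.048],c))
cv2.imwrite("pics/w4.png",cv2.resize(im[200:400,220:440],None,fx=3,fy=3))
```

```text
[ 0.38631276 -0.29222197  0.14122405]
[328.85815064 260.03001822]
```

View pics/w4.png

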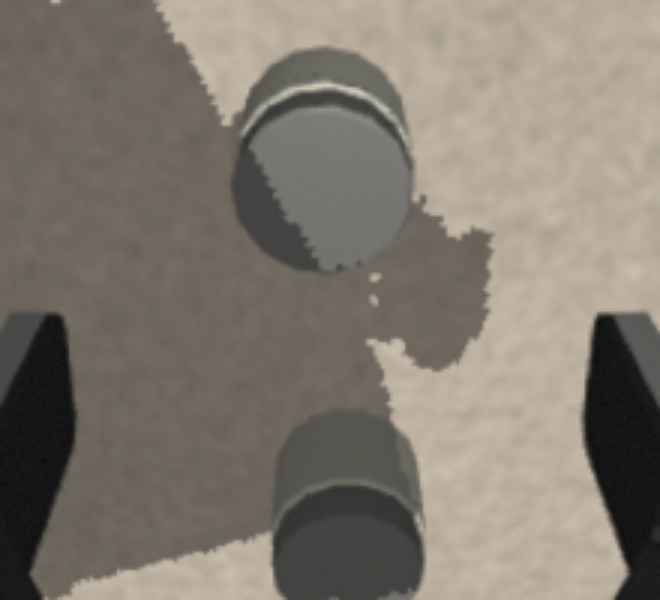

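The jar lid centre is at (328,262) against a predicted (329,260), so I'll descend and grip.

>>> arm_command([
  {"delta_pos": [0,0,-40],"dr": [0,0,0]},
  {"delta_pos": [0,0,-40],"dr": [0,0,0]},
  {"delta_pos": [0,0,-24],"dr": [0,0,0]},
  {"delta_pos": [0,0,0],"dr": [0,0,0]},
  {"delta_pos": [0,0,0],"dr": [0,0,0]},
])

```text
time_s: 9.7
position: [0.3863, -0.2929, 0.0377]
tool_rot: [[0.949, 0.317, 0.001], [0.317, -0.949, -0.001], [0.001, 0.002, -1.0]]
ft_force: [0.3, 0.1, -0.1]
grip_width: 0.0723
```

>>> arm_command([
  {"delta_pos": [0,0,0],"dr": [0,0,0]},
  {"delta_pos": [0,0,0],"dr": [0,0,0]},
  {"delta_pos": [0,0,0],"dr": [0,0,0]},
  {"delta_pos": [0,0,0],"dr": [0,0,0]},
  {"delta_pos": [0,0,0],"dr": [0,0,0]},
  {"delta_pos": [0,0,0],"dr": [0,0,0]},
  {"delta_pos": [0,0,0],"dr": [0,0,0]},
  {"delta_pos": [0,0,0],"dr": [0,0,0]},
], grip=0, squeeze=30)

```text
time_s: 10.5
position: [0.386, -0.293, 0.0378]
tool_rot: [[0.949, 0.316, 0.002], [0.316, -0.949, -0.002], [0.001, 0.003, -1.0]]
ft_force: [-0.1, 1.3, 8.8]
grip_width: 0.0386
```

>>> arm_command([
  {"delta_pos": [0,0,15],"dr": [0,0,0]},
  {"delta_pos": [0,0,30],"dr": [0,0,0]},
  {"delta_pos": [0,0,40],"dr": [0,0,0]},
  {"delta_pos": [0,0,25],"dr": [0,0,0]},
  {"delta_pos": [0,0,0],"dr": [0,0,0]},
])

```text
time_s: 11.0
position: [0.3864, -0.2935, 0.1499]
tool_rot: [[0.949, 0.316, 0.005], [0.316, -0.949, -0.006], [0.003, 0.007, -1.0]]
ft_force: [-0.5, -0.2, -1.8]
grip_width: 0.039
```

>>> arm_command([
  {"delta_pos": [9,15,0],"dr": [0,0,0]},
  {"delta_pos": [18,30,0],"dr": [0,0,0]},
  {"delta_pos": [18,30,0],"dr": [0,0,0]},
  {"delta_pos": [18,30,0],"dr": [0,0,0]},
  {"delta_pos": [18,30,0],"dr": [0,0,0]},
  {"delta_pos": [18,30,0],"dr": [0,0,0]},
  {"delta_pos": [18,30,0],"dr": [0,0,0]},
  {"delta_pos": [18,30,0],"dr": [0,0,0]},
  {"delta_pos": [18,30,0],"dr": [0,0,0]},
  {"delta_pos": [18,30,0],"dr": [0,0,0]},
  {"delta_pos": [8,13,0],"dr": [0,0,0]},
  {"delta_pos": [0,0,0],"dr": [0,0,0]},
  {"delta_pos": [0,0,0],"dr": [0,0,0]},
])

```text
time_s: 12.3
position: [0.5639, 0.005, 0.1457]
tool_rot: [[0.949, 0.316, -0.001], [0.316, -0.949, -0.0], [-0.001, -0.0, -1.0]]
ft_force: [-0.3, -0.9, -1.0]
grip_width: 0.0386
```

Run:
```python
from h import *
c=env.get_calibration("wrist");im=env.get_image("wrist");o=env.observe();print(o["position"],o["ft_force"],o["grip_width"])
for p in([.565,.005,.05],[.4995,.037,.05]):
    q=proj("wrist",p,c);print(q);cv2.circle(im,tuple(int(x) for x in q),3,(0,255,0),1)
cv2.imwrite("pics/w5.png",im)
```

```text
[0.56384065 0.00461974 0.14590598] [-0.37967232 -0.05427476 -1.85915772] 0.03869719064627982
[330.87710357 258.51221491]
[243.50719953 177.30787924]
```

View pics/w5.png

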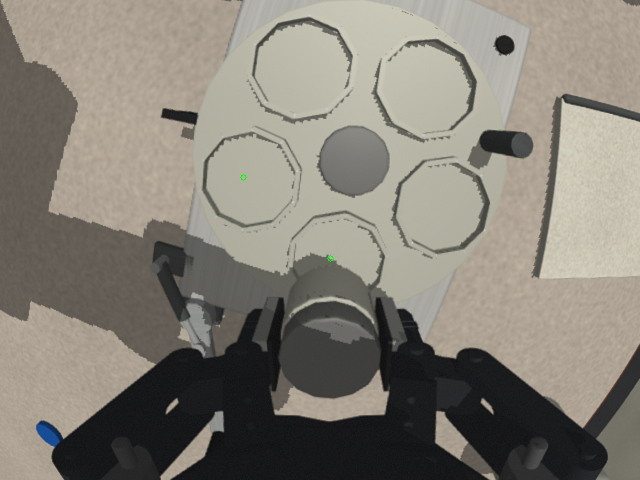

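Jar A is held upright over pocket 3. The true pocket centres sit a few pixels right of my predictions, e.g. pocket 2 at about (252,180) against (243,177). I'll refine the carousel centre from this view.

Run:
```python
from h import *
c=env.get_calibration("wrist")
print("hub",plane("wrist",354.5,160,.06,c))
P=np.array([plane("wrist",u,v,.058,c)[:2] for u,v in((252,180),(302.5,69.5),(426.5,88.5),(441.5,205.5))])
a=np.radians([208,136,64,-8]);C=P-.062*np.c_[np.cos(a),np.sin(a)];print(P,C,C.mean(0))
d=P-C.mean(0);print(np.degrees(np.arctan2(d[:,1],d[:,0])),np.hypot(*d.T))
```

```text
hub [0.55794903 0.06704212 0.06      ]
[[0.50619963 0.03815194]
 [0.51461077 0.10647386]
 [0.58315663 0.11971008]
 [0.61560684 0.05917312]] [[0.56094238 0.06725917]
 [0.55920984 0.06340505]
 [0.55597762 0.06398485]
 [0.55421022 0.06780186]] [0.55758501 0.06561273]
[-151.87956841  136.44385993   64.70007258   -6.33310928] [0.0582628  0.05929939 0.0598367  0.05837808]
```

>>> arm_command([
  {"delta_pos": [4,1,0],"dr": [0,0,0]},
  {"delta_pos": [0,0,-20],"dr": [0,0,0]},
  {"delta_pos": [0,0,-20],"dr": [0,0,0]},
  {"delta_pos": [0,0,-10],"dr": [0,0,0]},
  {"delta_pos": [0,0,-6],"dr": [0,0,0]},
  {"delta_pos": [0,0,0],"dr": [0,0,0]},
  {"delta_pos": [0,0,0],"dr": [0,0,0]},
  {"delta_pos": [0,0,0],"dr": [0,0,0]},
])

```text
time_s: 13.15
position: [0.5688, 0.0064, 0.0911]
tool_rot: [[0.949, 0.316, 0.001], [0.316, -0.949, -0.0], [0.001, 0.001, -1.0]]
ft_force: [-0.7, 0.7, -0.8]
grip_width: 0.0386
```

Lower 2 mm more, release, then lift and move back to view jar B.

>>> arm_command([
  {"delta_pos": [0,0,-2],"dr": [0,0,0]},
  {"delta_pos": [0,0,0],"dr": [0,0,0]},
  {"delta_pos": [0,0,0],"dr": [0,0,0]},
])

```text
time_s: 13.45
position: [0.5685, 0.0065, 0.0884]
tool_rot: [[0.949, 0.316, 0.0], [0.316, -0.949, -0.0], [0.0, 0.0, -1.0]]
ft_force: [0.7, 0.1, -1.3]
grip_width: 0.0388
```

>>> arm_command([
  {"delta_pos": [0,0,0],"dr": [0,0,0]},
  {"delta_pos": [0,0,0],"dr": [0,0,0]},
  {"delta_pos": [0,0,0],"dr": [0,0,0]},
  {"delta_pos": [0,0,0],"dr": [0,0,0]},
  {"delta_pos": [0,0,10],"dr": [0,0,0]},
  {"delta_pos": [0,0,40],"dr": [0,0,0]},
  {"delta_pos": [0,0,40],"dr": [0,0,0]},
  {"delta_pos": [-20,-30,0],"dr": [0,0,0]},
  {"delta_pos": [-20,-40,0],"dr": [0,0,0]},
  {"delta_pos": [-20,-40,0],"dr": [0,0,0]},
  {"delta_pos": [-20,-40,0],"dr": [0,0,0]},
  {"delta_pos": [-20,-45,0],"dr": [0,0,0]},
  {"delta_pos": [-20,-45,0],"dr": [0,0,0]},
  {"delta_pos": [-20,-45,0],"dr": [0,0,0]},
  {"delta_pos": [-5,-45,0],"dr": [0,0,0]},
  {"delta_pos": [0,-40,0],"dr": [0,0,0]},
  {"delta_pos": [0,0,0],"dr": [0,0,0]},
  {"delta_pos": [0,0,0],"dr": [0,0,0]},
], grip=0.62)

```text
time_s: 15.25
position: [0.4232, -0.3639, 0.1786]
tool_rot: [[0.949, 0.315, 0.0], [0.315, -0.949, 0.0], [0.0, -0.0, -1.0]]
ft_force: [-0.1, 0.2, -0.7]
grip_width: 0.0527
```

Run:
```python
from h import *
c=env.get_calibration("wrist");im=env.get_image("wrist");o=env.observe();print(o["position"],o["q"])
t=env.get_image("top");cv2.imwrite("pics/t2.png",t)
q=proj("wrist",[.4226,-.3827,.048],c);print(q);cv2.circle(im,tuple(int(x) for x in q),3,(0,255,0),1)
tc=cv2.resize(t[150:330,160:380],(440,360)); cv2.imwrite("pics/v2.png",np.hstack([cv2.resize(im[:,120:520],None,fx=.75,fy=.75),tc]))
```

```text
[ 0.42337172 -0.36300137  0.1786164 ] [-5.27773524e+01  2.62614457e+01  8.00997591e+01  1.07636933e-02
  7.36561737e+01 -7.11871339e+01]
[320.09669821 264.4427062 ]
```

View pics/v2.png

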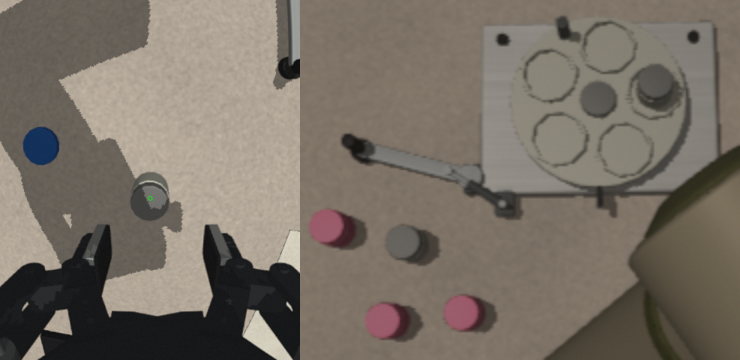

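Jar A stands in pocket 3 and the disc hasn't turned. Jar B's lid at about (321,263) matches my estimate, and the left jar is unmoved.

>>> arm_command([
  {"delta_pos": [-0.5,-19,0],"dr": [0,0,0]},
  {"delta_pos": [0,0,-40],"dr": [0,0,0]},
  {"delta_pos": [0,0,-20],"dr": [0,0,0]},
  {"delta_pos": [0,0,0],"dr": [0,0,0]},
  {"delta_pos": [0,0,-40],"dr": [0,0,0]},
  {"delta_pos": [0,0,-40],"dr": [0,0,0]},
  {"delta_pos": [0,0,-2],"dr": [0,0,0]},
  {"delta_pos": [0,0,0],"dr": [0,0,0]},
  {"delta_pos": [0,0,0],"dr": [0,0,0]},
], grip=0.85)

```text
time_s: 16.25
position: [0.4239, -0.3833, 0.0389]
tool_rot: [[0.949, 0.316, 0.002], [0.316, -0.949, -0.003], [0.001, 0.004, -1.0]]
ft_force: [-0.1, -0.4, -0.4]
grip_width: 0.0726
```

>>> arm_command([
  {"delta_pos": [0,0,0],"dr": [0,0,0]},
  {"delta_pos": [0,0,0],"dr": [0,0,0]},
  {"delta_pos": [0,0,0],"dr": [0,0,0]},
  {"delta_pos": [0,0,0],"dr": [0,0,0]},
  {"delta_pos": [0,0,0],"dr": [0,0,0]},
  {"delta_pos": [0,0,0],"dr": [0,0,0]},
  {"delta_pos": [0,0,0],"dr": [0,0,0]},
  {"delta_pos": [0,0,0],"dr": [0,0,0]},
], grip=0)

```text
time_s: 17.05
position: [0.4232, -0.3829, 0.0377]
tool_rot: [[0.949, 0.316, 0.001], [0.316, -0.949, -0.002], [0.001, 0.002, -1.0]]
ft_force: [-0.3, 1.5, 7.3]
grip_width: 0.0389
```

>>> arm_command([
  {"delta_pos": [0,0,15],"dr": [0,0,0]},
  {"delta_pos": [0,0,30],"dr": [0,0,0]},
  {"delta_pos": [0,0,40],"dr": [0,0,0]},
  {"delta_pos": [0,0,40],"dr": [0,0,0]},
  {"delta_pos": [0,0,0],"dr": [0,0,0]},
])

```text
time_s: 17.55
position: [0.4242, -0.384, 0.167]
tool_rot: [[0.949, 0.316, 0.006], [0.316, -0.949, -0.008], [0.003, 0.01, -1.0]]
ft_force: [0.6, -0.1, -1.6]
grip_width: 0.0391
```

>>> arm_command([
  {"delta_pos": [4,21,0],"dr": [0,0,1]},
  {"delta_pos": [7.5,40,0],"dr": [0,0,1]},
  {"delta_pos": [7.5,40,0],"dr": [0,0,1]},
  {"delta_pos": [7.5,40,0],"dr": [0,0,1]},
  {"delta_pos": [7.5,40,0],"dr": [0,0,1]},
  {"delta_pos": [7.5,40,0],"dr": [0,0,1]},
  {"delta_pos": [7.5,40,0],"dr": [0,0,1]},
  {"delta_pos": [7.5,40,0],"dr": [0,0,1]},
  {"delta_pos": [7.5,40,0],"dr": [0,0,1]},
  {"delta_pos": [7.5,40,0],"dr": [0,0,1]},
  {"delta_pos": [7,33,0],"dr": [0,0,0]},
  {"delta_pos": [1,6.5,0],"dr": [0,0,0]},
  {"delta_pos": [0,0,0],"dr": [0,0,0]},
  {"delta_pos": [0,0,0],"dr": [0,0,0]},
])

```text
time_s: 18.95
position: [0.5022, 0.0373, 0.161]
tool_rot: [[0.88, 0.475, -0.001], [0.475, -0.88, -0.0], [-0.001, -0.0, -1.0]]
ft_force: [0.0, 0.5, -0.8]
grip_width: 0.0388
```

>>> arm_command([
  {"delta_pos": [0,0,-20],"dr": [0,0,0]},
  {"delta_pos": [0,0,-20],"dr": [0,0,0]},
  {"delta_pos": [0,0,0],"dr": [0,0,0]},
  {"delta_pos": [0,0,0],"dr": [0,0,0]},
])

```text
time_s: 19.35
position: [0.5026, 0.0371, 0.1217]
tool_rot: [[0.88, 0.475, -0.0], [0.475, -0.88, -0.0], [-0.0, -0.0, -1.0]]
ft_force: [-0.4, -0.4, 0.1]
grip_width: 0.0385
```

>>> arm_command([
  {"delta_pos": [0,0,-15],"dr": [0,0,0]},
  {"delta_pos": [0,0,-12],"dr": [0,0,0]},
  {"delta_pos": [0,0,-6],"dr": [0,0,0]},
  {"delta_pos": [0,0,0],"dr": [0,0,0]},
  {"delta_pos": [0,0,0],"dr": [0,0,0]},
  {"delta_pos": [0,0,0],"dr": [0,0,0]},
])

```text
time_s: 19.95
position: [0.5028, 0.0379, 0.0891]
tool_rot: [[0.88, 0.476, 0.001], [0.476, -0.88, -0.0], [0.001, 0.001, -1.0]]
ft_force: [0.8, 0.2, -0.6]
grip_width: 0.0387
```

>>> arm_command([
  {"delta_pos": [0,0,0],"dr": [0,0,0]},
  {"delta_pos": [0,0,0],"dr": [0,0,0]},
  {"delta_pos": [0,0,0],"dr": [0,0,0]},
  {"delta_pos": [0,0,0],"dr": [0,0,0]},
  {"delta_pos": [0,0,10],"dr": [0,0,0]},
  {"delta_pos": [0,0,40],"dr": [0,0,0]},
  {"delta_pos": [0,0,40],"dr": [0,0,0]},
  {"delta_pos": [-18,36,0],"dr": [0,0,0]},
  {"delta_pos": [-18,36,0],"dr": [0,0,0]},
  {"delta_pos": [-18,36,0],"dr": [0,0,0]},
  {"delta_pos": [-18,36,0],"dr": [0,0,0]},
  {"delta_pos": [-18,36,0],"dr": [0,0,0]},
  {"delta_pos": [-20,40,0],"dr": [0,0,0]},
  {"delta_pos": [0,0,0],"dr": [0,0,0]},
  {"delta_pos": [0,0,0],"dr": [0,0,0]},
], grip=0.62)

```text
time_s: 21.45
position: [0.3921, 0.2586, 0.179]
tool_rot: [[0.878, 0.478, 0.001], [0.478, -0.878, 0.0], [0.001, 0.0, -1.0]]
ft_force: [0.7, -1.2, 0.2]
grip_width: 0.0531
```

Run:
```python
from h import *
c=env.get_calibration("wrist");im=env.get_image("wrist");o=env.observe();print(o["position"],o["q"])
t=env.get_image("top");cv2.imwrite("pics/t3.png",t);s=env.get_image("scene")
q=proj("wrist",[.3917,.2704,.048],c);print(q);cv2.circle(im,tuple(int(x) for x in q),3,(0,255,0),1)
cv2.imwrite("pics/v3.png",np.hstack([cv2.resize(im[:,120:520],None,fx=.75,fy=.75),cv2.resize(s[180:360,230:490],(520,360))]))
```

```text
[0.39263185 0.2578788  0.17880628] [ 1.88183377e+01  1.81588406e+01  9.36878679e+01 -1.48320716e-02
  6.81139840e+01 -9.61904436e+00]
[336.27795435 226.48817734]
```

View pics/v3.png

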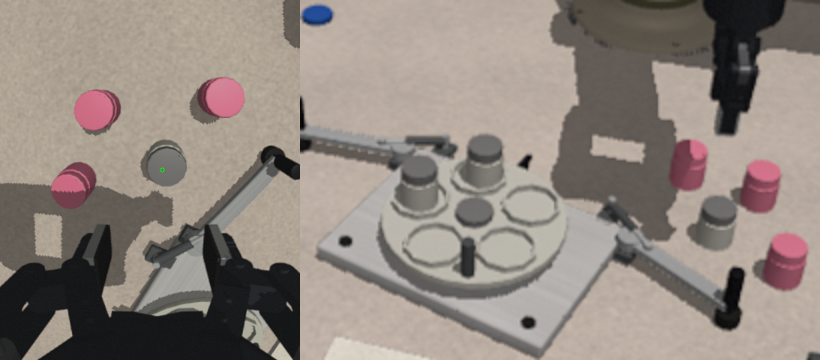

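Jars A and B are seated and upright. Jar C's lid is at about (340,220) in the wrist image, clear of the pinks and the left leg.

Run:
```python
from h import *
print(plane("wrist",340,219.5,.048))
```

```text
[0.39242175 0.27475268 0.048     ]
```

>>> arm_command([
  {"delta_pos": [0,16.5,0],"dr": [0,0,0]},
  {"delta_pos": [0,0,-40],"dr": [0,0,0]},
  {"delta_pos": [0,0,-20],"dr": [0,0,0]},
  {"delta_pos": [0,0,0],"dr": [0,0,0]},
  {"delta_pos": [0,0,-40],"dr": [0,0,0]},
  {"delta_pos": [0,0,-40],"dr": [0,0,0]},
  {"delta_pos": [0,0,-2],"dr": [0,0,0]},
  {"delta_pos": [0,0,0],"dr": [0,0,0]},
  {"delta_pos": [0,0,0],"dr": [0,0,0]},
], grip=0.85)

```text
time_s: 22.5
position: [0.3937, 0.2747, 0.0384]
tool_rot: [[0.88, 0.475, 0.003], [0.475, -0.88, 0.001], [0.003, 0.0, -1.0]]
ft_force: [0.5, 0.1, 0.1]
grip_width: 0.0727
```

>>> arm_command([
  {"delta_pos": [0,0,0],"dr": [0,0,0]},
  {"delta_pos": [0,0,0],"dr": [0,0,0]},
  {"delta_pos": [0,0,0],"dr": [0,0,0]},
  {"delta_pos": [0,0,0],"dr": [0,0,0]},
  {"delta_pos": [0,0,0],"dr": [0,0,0]},
  {"delta_pos": [0,0,0],"dr": [0,0,0]},
  {"delta_pos": [0,0,0],"dr": [0,0,0]},
  {"delta_pos": [0,0,0],"dr": [0,0,0]},
], grip=0)

```text
time_s: 23.3
position: [0.3929, 0.2747, 0.0375]
tool_rot: [[0.879, 0.476, 0.002], [0.476, -0.879, 0.001], [0.002, 0.0, -1.0]]
ft_force: [-1.5, -0.8, 8.9]
grip_width: 0.0388
```

>>> arm_command([
  {"delta_pos": [0,0,15],"dr": [0,0,0]},
  {"delta_pos": [0,0,30],"dr": [0,0,0]},
  {"delta_pos": [0,0,40],"dr": [0,0,0]},
  {"delta_pos": [0,0,40],"dr": [0,0,0]},
  {"delta_pos": [0,0,0],"dr": [0,0,0]},
  {"delta_pos": [0,0,0],"dr": [0,0,0]},
])

```text
time_s: 23.9
position: [0.3923, 0.2745, 0.1619]
tool_rot: [[0.879, 0.476, 0.002], [0.476, -0.879, 0.001], [0.002, 0.0, -1.0]]
ft_force: [0.3, -0.1, -1.7]
grip_width: 0.0388
```

>>> arm_command([
  {"delta_pos": [12,-16,0],"dr": [0,0,0]},
  {"delta_pos": [22,-30,0],"dr": [0,0,0]},
  {"delta_pos": [22,-30,0],"dr": [0,0,0]},
  {"delta_pos": [22,-30,0],"dr": [0,0,0]},
  {"delta_pos": [22,-30,0],"dr": [0,0,0]},
  {"delta_pos": [20,-29,0],"dr": [0,0,0]},
  {"delta_pos": [0,0,0],"dr": [0,0,0]},
  {"delta_pos": [0,0,-20],"dr": [0,0,0]},
  {"delta_pos": [0,0,-20],"dr": [0,0,0]},
  {"delta_pos": [0,0,0],"dr": [0,0,0]},
  {"delta_pos": [0,0,0],"dr": [0,0,0]},
])

```text
time_s: 25.0
position: [0.5119, 0.11, 0.121]
tool_rot: [[0.879, 0.476, -0.002], [0.476, -0.879, 0.0], [-0.002, -0.001, -1.0]]
ft_force: [0.1, -0.1, -0.4]
grip_width: 0.0387
```

>>> arm_command([
  {"delta_pos": [0,0,-15],"dr": [0,0,0]},
  {"delta_pos": [0,0,-12],"dr": [0,0,0]},
  {"delta_pos": [0,0,-6],"dr": [0,0,0]},
  {"delta_pos": [0,0,0],"dr": [0,0,0]},
  {"delta_pos": [0,0,0],"dr": [0,0,0]},
  {"delta_pos": [0,0,0],"dr": [0,0,0]},
])

```text
time_s: 25.6
position: [0.5128, 0.1096, 0.089]
tool_rot: [[0.88, 0.476, 0.001], [0.476, -0.88, -0.0], [0.001, 0.001, -1.0]]
ft_force: [0.8, -0.4, -1.3]
grip_width: 0.039
```

>>> arm_command([
  {"delta_pos": [0,0,0],"dr": [0,0,0]},
  {"delta_pos": [0,0,0],"dr": [0,0,0]},
  {"delta_pos": [0,0,0],"dr": [0,0,0]},
  {"delta_pos": [0,0,0],"dr": [0,0,0]},
  {"delta_pos": [0,0,10],"dr": [0,0,0]},
  {"delta_pos": [0,0,40],"dr": [0,0,0]},
  {"delta_pos": [0,0,30],"dr": [0,0,0]},
  {"delta_pos": [10,0,0],"dr": [0,0,-7.5]},
  {"delta_pos": [10,0,0],"dr": [0,0,-7.5]},
  {"delta_pos": [10,0,0],"dr": [0,0,-7.5]},
  {"delta_pos": [10,0,0],"dr": [0,0,-7.5]},
  {"delta_pos": [10,0,0],"dr": [0,0,-7.5]},
  {"delta_pos": [10,0,0],"dr": [0,0,-7.5]},
  {"delta_pos": [10,0,0],"dr": [0,0,-7.5]},
  {"delta_pos": [10,0,0],"dr": [0,0,-7.5]},
  {"delta_pos": [10,0,0],"dr": [0,0,-7.5]},
  {"delta_pos": [10,0,0],"dr": [0,0,-7.5]},
  {"delta_pos": [10,0,0],"dr": [0,0,-7.5]},
  {"delta_pos": [10,-3,0],"dr": [0,0,-7.5]},
  {"delta_pos": [0,0,0],"dr": [0,0,0]},
], grip=0.62)

```text
time_s: 27.6
position: [0.6332, 0.1062, 0.1687]
tool_rot: [[0.474, -0.88, 0.001], [-0.88, -0.474, -0.0], [0.0, -0.001, -1.0]]
ft_force: [-0.6, 0.4, -0.8]
grip_width: 0.0526
```

Run:
```python
from h import *
c=env.get_calibration("wrist");im=env.get_image("wrist");o=env.observe();print(o["position"],o["q"])
s=env.get_image("scene")
q=proj("wrist",[.632,.1065,.093],c);print(q);cv2.circle(im,tuple(int(x) for x in q),3,(0,255,0),1)
cv2.imwrite("pics/v4.png",np.hstack([cv2.resize(im,(480,360)),cv2.resize(s[200:350,250:380],(312,360))]))
```

```text
[0.63253191 0.10636406 0.16864479] [-1.01064276e+00  3.46797319e+01  6.62485642e+01  1.03973854e-03
  7.90614611e+01  6.04353084e+01]
[328.42907144 270.86924982]
```

View pics/v4.png

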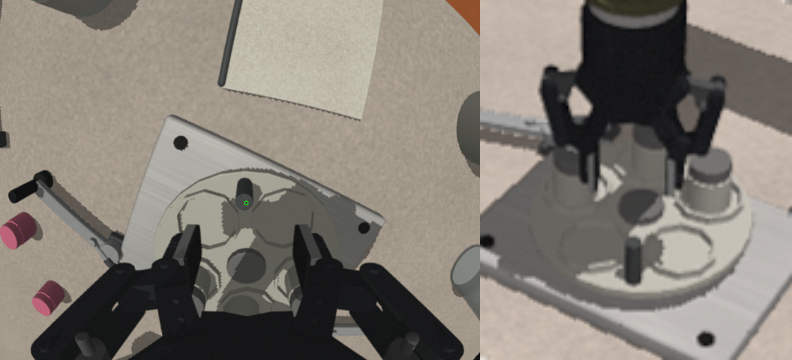

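All three jars are on the carousel. The post's top is where I predicted it, at (245,203) in this half-size view and centred between the jaws. I'll descend and pinch it.

>>> arm_command([
  {"delta_pos": [0,0,-35],"dr": [0,0,0]},
  {"delta_pos": [0,0,-35],"dr": [0,0,0]},
  {"delta_pos": [0,0,-15],"dr": [0,0,0]},
  {"delta_pos": [0,0,0],"dr": [0,0,0]},
  {"delta_pos": [0,0,0],"dr": [0,0,0]},
])

```text
time_s: 28.2
position: [0.6326, 0.1066, 0.0843]
tool_rot: [[0.477, -0.879, 0.001], [-0.879, -0.477, 0.0], [0.0, -0.001, -1.0]]
ft_force: [-1.1, 0.1, 0.7]
grip_width: 0.0526
```

>>> arm_command([
  {"delta_pos": [0,0,0],"dr": [0,0,0]},
  {"delta_pos": [0,0,0],"dr": [0,0,0]},
  {"delta_pos": [0,0,0],"dr": [0,0,0]},
  {"delta_pos": [0,0,0],"dr": [0,0,0]},
  {"delta_pos": [0,0,0],"dr": [0,0,0]},
  {"delta_pos": [0,0,0],"dr": [0,0,0]},
  {"delta_pos": [0,0,0],"dr": [0,0,0]},
  {"delta_pos": [0,0,0],"dr": [0,0,0]},
  {"delta_pos": [0,0,0],"dr": [0,0,0]},
], grip=0, squeeze=20)

```text
time_s: 29.1
position: [0.6328, 0.1065, 0.0844]
tool_rot: [[0.476, -0.88, 0.002], [-0.88, -0.476, -0.0], [0.001, -0.001, -1.0]]
ft_force: [-1.6, -0.1, 5.9]
grip_width: 0.0134
```

Run:
```python
from h import *
o=env.observe();print(o["position"],o["ft_force"],o["grip_width"])
C=np.array([557,66.5]);p=o["position"][:2]*1000-C;a0=np.degrees(np.arctan2(p[1],p[0]));print(a0,np.hypot(*p))
N=31;A=np.radians(np.linspace(a0,182.66,N+1));W=85*np.c_[np.cos(A),np.sin(A)]
print((182.66-a0)/N);print([tuple(x) for x in np.diff(W,axis=0).round(1).tolist()])
```

```text
[0.63280953 0.10648648 0.08436107] [-1.64484571 -0.13982718  5.90123718] 0.013350258486379876
27.80984593463867 85.70883205668308
4.995166260172946
[(-3.7, 6.4), (-4.3, 6.0), (-4.8, 5.7), (-5.3, 5.2), (-5.7, 4.7), (-6.1, 4.2), (-6.4, 3.7), (-6.7, 3.1), (-7.0, 2.5), (-7.2, 1.9), (-7.3, 1.3), (-7.4, 0.6), (-7.4, -0.0), (-7.4, -0.7), (-7.3, -1.3), (-7.1, -1.9), (-7.0, -2.6), (-6.7, -3.2), (-6.4, -3.7), (-6.1, -4.3), (-5.7, -4.8), (-5.2, -5.3), (-4.7, -5.7), (-4.2, -6.1), (-3.7, -6.4), (-3.1, -6.7), (-2.5, -7.0), (-1.9, -7.2), (-1.3, -7.3), (-0.6, -7.4), (0.0, -7.4)]
```

>>> arm_command([
  {"delta_pos": [-3.7,6.4,0],"dr": [0,0,5]},
  {"delta_pos": [-4.3,6.0,0],"dr": [0,0,5]},
  {"delta_pos": [-4.8,5.7,0],"dr": [0,0,5]},
  {"delta_pos": [-5.3,5.2,0],"dr": [0,0,5]},
  {"delta_pos": [-5.7,4.7,0],"dr": [0,0,5]},
  {"delta_pos": [-6.1,4.2,0],"dr": [0,0,5]},
  {"delta_pos": [-6.4,3.7,0],"dr": [0,0,5]},
  {"delta_pos": [-6.7,3.1,0],"dr": [0,0,5]},
])

```text
time_s: 29.9
position: [0.5897, 0.1454, 0.0843]
tool_rot: [[0.931, -0.365, 0.002], [-0.365, -0.931, -0.001], [0.002, -0.0, -1.0]]
ft_force: [-3.2, -3.3, 7.3]
grip_width: 0.0135
```

>>> arm_command([
  {"delta_pos": [-7.0,2.5,0],"dr": [0,0,5]},
  {"delta_pos": [-7.2,1.9,0],"dr": [0,0,5]},
  {"delta_pos": [-7.3,1.3,0],"dr": [0,0,5]},
  {"delta_pos": [-7.4,0.6,0],"dr": [0,0,5]},
  {"delta_pos": [-7.4,0,0],"dr": [0,0,5]},
  {"delta_pos": [-7.4,-0.7,0],"dr": [0,0,5]},
  {"delta_pos": [-7.3,-1.3,0],"dr": [0,0,5]},
  {"delta_pos": [-7.1,-1.9,0],"dr": [0,0,5]},
  {"delta_pos": [-7.0,-2.6,0],"dr": [0,0,5]},
  {"delta_pos": [-6.7,-3.2,0],"dr": [0,0,5]},
  {"delta_pos": [-6.4,-3.7,0],"dr": [0,0,5]},
  {"delta_pos": [-6.1,-4.3,0],"dr": [0,0,5]},
])

```text
time_s: 31.1
position: [0.5058, 0.1337, 0.0843]
tool_rot: [[0.781, 0.624, 0.003], [0.624, -0.781, -0.0], [0.002, 0.002, -1.0]]
ft_force: [0.9, -3.2, 6.4]
grip_width: 0.0136
```

>>> arm_command([
  {"delta_pos": [-5.7,-4.8,0],"dr": [0,0,5]},
  {"delta_pos": [-5.2,-5.3,0],"dr": [0,0,5]},
  {"delta_pos": [-4.7,-5.7,0],"dr": [0,0,5]},
  {"delta_pos": [-4.2,-6.1,0],"dr": [0,0,5]},
  {"delta_pos": [-3.7,-6.4,0],"dr": [0,0,5]},
  {"delta_pos": [-3.1,-6.7,0],"dr": [0,0,5]},
  {"delta_pos": [-2.5,-7.0,0],"dr": [0,0,5]},
  {"delta_pos": [-1.9,-7.2,0],"dr": [0,0,5]},
  {"delta_pos": [-1.3,-7.3,0],"dr": [0,0,5]},
  {"delta_pos": [-0.6,-7.4,0],"dr": [0,0,5]},
  {"delta_pos": [0,-7.4,0],"dr": [0,0,5]},
  {"delta_pos": [0,0,0],"dr": [0,0,0]},
  {"delta_pos": [0,0,0],"dr": [0,0,0]},
  {"delta_pos": [0,0,0],"dr": [0,0,0]},
])

```text
time_s: 32.5
position: [0.473, 0.0625, 0.0843]
tool_rot: [[-0.059, 0.998, 0.002], [0.998, 0.059, -0.001], [-0.001, 0.002, -1.0]]
ft_force: [-1.0, -0.7, 8.1]
grip_width: 0.0134
```

>>> arm_command([
  {"delta_pos": [0,0,0],"dr": [0,0,0]},
  {"delta_pos": [0,0,0],"dr": [0,0,0]},
  {"delta_pos": [0,0,0],"dr": [0,0,0]},
  {"delta_pos": [0,0,0],"dr": [0,0,0]},
  {"delta_pos": [0,0,20],"dr": [0,0,0]},
  {"delta_pos": [0,0,40],"dr": [0,0,0]},
  {"delta_pos": [0,0,40],"dr": [0,0,0]},
  {"delta_pos": [-20,-40,0],"dr": [0,0,0]},
  {"delta_pos": [-20,-40,0],"dr": [0,0,0]},
  {"delta_pos": [-20,-40,0],"dr": [0,0,0]},
  {"delta_pos": [-20,-40,0],"dr": [0,0,0]},
  {"delta_pos": [-15,-40,0],"dr": [0,0,0]},
  {"delta_pos": [0,-40,0],"dr": [0,0,0]},
  {"delta_pos": [0,-40,0],"dr": [0,0,0]},
  {"delta_pos": [0,0,0],"dr": [0,0,0]},
], grip=0.5)

```text
time_s: 34.0
position: [0.3773, -0.2213, 0.1833]
tool_rot: [[-0.055, 0.998, 0.001], [0.998, 0.055, -0.002], [-0.002, 0.001, -1.0]]
ft_force: [0.8, 0.4, -0.4]
grip_width: 0.0428
```

Run:
```python
from h import *
t=env.get_image("top");s=env.get_image("scene");print(env.observe()["ft_force"])
cv2.imwrite("pics/t5.png",t)
cv2.imwrite("pics/v5.png",np.hstack([cv2.resize(t[145:265,230:380],(450,360),interpolation=cv2.INTER_CUBIC),cv2.resize(s[210:360,240:400],(350,360))]))
print(plane("top",0,0,0)[:0])
```

```text
[ 0.62345561 -0.2743224   0.4093705 ]
[]
```

View pics/v5.png

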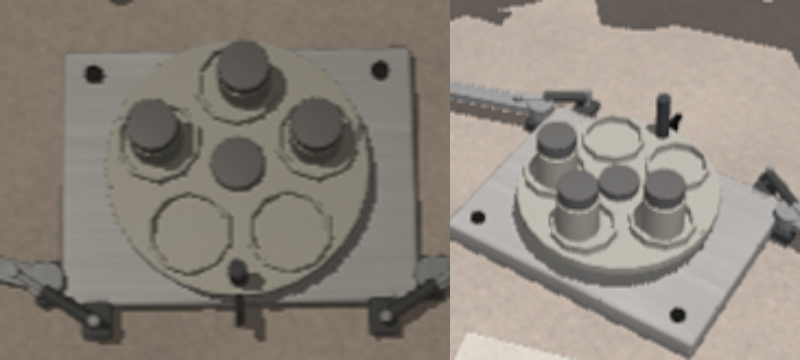

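View pics/t5.png

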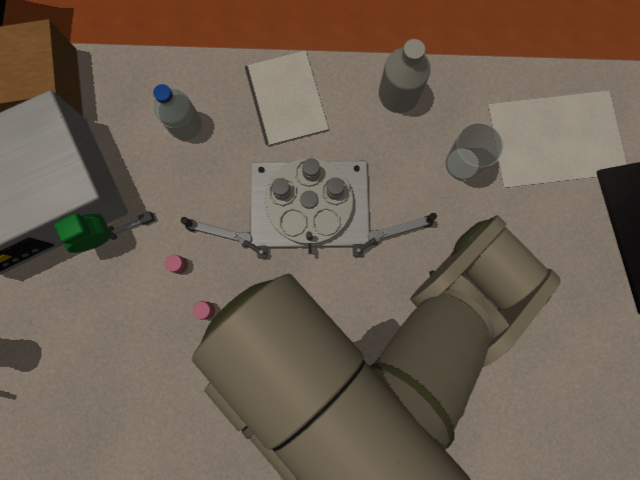

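Run:
```python
from h import *
f=lambda x,y,z:plane("top",x/3+230,y/3+145,z)[:2]
C=f(238,164,.06);print("hub",C)
P=[f(191,232,.057),f(291,231,.057)]
A=[np.degrees(np.arctan2(*(p-C)[::-1])) for p in P];print("empty pockets",A)
for x,y in((243,67),(152,127),(317,126)):
    d=f(x,y,.098)-C;print("jar",np.degrees(np.arctan2(d[1],d[0])),np.hypot(*d))
d=f(237.5,264,.093)-C;print("post",d,np.degrees(np.arctan2(d[1],d[0])),np.hypot(*d)); d=f(240,300,.051)-C;print("blade",np.degrees(np.arctan2(d[1],d[0])))
```

```text
hub [0.55370694 0.06681903]
empty pockets [np.float64(147.5008655478753), np.float64(-140.16193917946322)]
jar -2.321178233650884 0.06186467658258433
jar 75.4242173668125 0.06243272571975076
jar -70.46951835066999 0.05985196041013507
post [-0.08006396 -0.00332455] -177.6222332998221 0.08013294940881911
blade -177.33653470681594
```

```bash
python3 -c "
from rig import env
print(env.observe()['time_s']);env.close_job()"
```

```text
34.1
the job is handed in; nothing more can be done
```

I locked both legs out, put the three white jars in pockets 1, 2 and 3, and turned the loaded carousel until its post lined up with the index blade. I handed the job in at 34.1 s; no verdict is reported.

**Last checks, from the top and scene cameras:**
- **Legs:** both measured about 1.30 rad just after I swung them out, and they stand in the same place in the final picture.
- **Jars:** all three stand upright in their own pockets. The worst is about 6 mm off its pocket's centre, against a limit of 16 mm.
- **Post:** it is within about 0.3° of the blade's direction, or about 1° judging by the empty pockets. That is roughly 1–2 mm from the mark, against a limit of 10 mm.
- **Robot:** the gripper was clear and touching nothing when I handed in.

**Where checks disagreed or fell short:**
- The top camera puts the post 80 mm from the axis instead of 85 mm. I take this to be error in reading its small top, since the gripper's own position put it at 84 mm.
- The top and wrist cameras disagreed by about 4 mm on the carousel's centre, so I used a value in between for placing the jars.
- The beaker, the clamp and two of the pink look-alikes are where they were. The arm hid the blue cap and the third pink jar in the final picture; both were unmoved when last seen, and nothing I did went near them.

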